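Press the setting ring home in its snap-in nest

ROBOT

A 7-joint arm with a two-finger parallel gripper is mounted at the origin on a cart in front of the work surface, level with it; the furniture and walls round the work are solid. World frame = base frame: x ahead of the robot, y to its left, z up, the work surface at z = 0. Lengths are in m, angles in rad, forces in N, time in s.
With the tool pointing down it reaches from about 0.4 to 0.875 m from the base axis. Payload 19.3 kg.
Tool frame: the origin (TCP) lies on the mounting face of the last link; the fingertips stand 173 mm ahead of it and the grasp point (between the pads) lies 155 mm ahead of it (bot.grip_point_offset is the distance from the TCP to the grasp point, in m); z points along the fingers, y is the line along which they close (so a half turn about z gives the same grasp; the last joint's range is limited). The gripper opens to 85 mm and grips with 20 to 120 N. Pads are 22 mm wide; open, the fingers measure 114 mm over their backs; the gripper's body (76 mm by 85 mm) begins 54 mm behind the grasp point. The pads swing forward as they close: fully open they stand 13 mm farther back than shut.
Start: joints at [-1.28, 0.521, -0.036, 1.599, 0.021, 1.021, -0.113], TCP at [0.221, 0.585, 0.405] pointing down, gripper open.
Joint ranges: [-2.91, 2.91], [-0.3, 2.13], [-1.5, 1.42], [0.17, 2.43], [-1.26, 4.41], [0.16, 1.93], [-2.52, 2.52]. Speed limits (rad/s): [1.89, 1.89, 2.39, 2.39, 3.01, 3.01, 3.01].

INTERFACE

Orientations are given as [roll, pitch, yaw] about the fixed x, y, z axes, in that order (R = Rz(yaw) Ry(pitch) Rx(roll)).
In Python, from workcell import bot gives the robot as it stands.
- The arm moves only by the tool arm_command, never from a script. Its argument "deltas" is a list of rows, each a list of 3 entries, a list of its own where there are three numbers: the shift along the tool's x, y, z in cm, then the turn, a rotation vector about the tool's x, y, z in rad, then the finger opening in cm, from 0 to 8.54. In form: [[[tx, ty, tz], [rx, ry, rz], claw], ...]. A call has 1 to 20 rows; each row shifts and turns the commanded pose from where the row before left it, along the tool's axes as they then stand; what a row does not reach is not made up. A row lasts 1/10 s, in which the tool goes at most 50 mm and 8.59 degrees, less where a joint would pass 70% of its speed; a pose out of reach is approached as far as the arm can. A call with a gripper value outside its range is refused whole. The fingers move at their own pace and stop on an object; "newtons" is the grip in N (left out, the last holds). Time passes only in rows, so rows that do not move let the fingers close. It gives the time, the measured TCP pose, the force, the opening and the grip force at its end, in the units of the state.
- bot.observe(): the state, without advancing time (a new reading comes with each control period).
- bot.grab_frame(name): name is "scene" or "top" or "wrist"; returns a dict with "frame" (384x512x3 uint8, red, green, blue), "K" (3x3 intrinsics, pixels), "rvec" (rotation vector, rad) and "tvec" (3), from world to camera coordinates, as OpenCV has them; the wrist camera has in their place "T_tool_cam" (4x4, takes a point from camera to tool coordinates, whose origin is the TCP and whose axes are the flange's). Camera axes: x right, y down, z forward; pixel columns grow to the right and rows downward; lengths in m; the calibration is good to about 2 mm. A picture is of the moment at which its call begins: read the wrist's pose just before it. There is no depth.
- bot.job_done(): hands the job in; it is judged then, once.
Trained networks look in a picture, given as the dict that the camera call returned (one of the last four; its "shot" number tells which), for a name from the list of things; names that differ only in an ending like _2 or _b are one class to them, and where a whole thing is asked for, a point or a joint stands for the part that bears it (a point fixed in the world has none). Each returns a list of dicts, best first, with "p" (0 to 1); they miss things now and then, are a little off and sometimes report something else, mostly with a low value. They report only what shows in the picture. A call takes as long as a camera call. They do not tell look-alikes from the thing itself.
- bot.find_in(name, picture): "rect" ([left, top, width, height] in pixels, round what is visible of it).
- bot.mark_of(name, picture): "at" ([column, row] in pixels: a listed point, or the origin of a listed thing).
The state is a dict: "clock": time; "qpos": joint angles; "qd": joint speeds; "joint_efforts": joint torques, N m; "position": TCP position; "tool_rot": TCP orientation; "force": force on the tool from outside, world axes, zero at the start; "moment": the same for the moment, N m; "grip_width": finger opening in m; "finger_force": force on a finger pad.
Only numpy, scipy, OpenCV 4.12 (cv2) and the standard library are available. Lean on these libraries where they do the work, as an engineer would, in place of code of your own. Each camera call takes 0.05 s, during which the arm holds its last target. There are 200 camera calls.

TASK

The steel setting ring is standing up on the spring seat of its round nest: take the press pad by its handle, set its flat white face squarely on the ring, and push the ring straight down until the spring seat bottoms out level on its stop, keeping a firm push of about 25 N on it for half a second (never more than 35 N), so that all three spring catches snap in over the ring's rim. Do not touch the ring, the nest or its catches with the gripper. Then stand the pad upright on its cork rest again, let go, and leave everything else on the table where it is.

Things in the scene. Friction and masses are not known exactly. Their poses are not given: they have to be found in the camera images.
- press_pad: Hand press pad, 77 mm tall, 0.18 to 0.36 kg: a white nylon disc face 44 mm in diameter and 8 mm thick at the bottom, an aluminium flange, and a blue round handle 24 mm in diameter from 28 to 72 mm above the face. Origin at the centre of the flat face (the underside); z points up the handle. It starts standing on the rest.
- pad_grip (a point): Point on the press pad's axis, 52 mm above its face, in the middle of the blue handle: where to grip it.
- rest: Round aluminium rest for the pad, 76 mm in diameter, fixed to the table, with a cork floor 69 mm in diameter whose top is 5.6 mm above its origin, inside a rim 8 mm high. Origin at the centre of its underside, on the table; z up.
- nest: Dark round nest fixed to the table: flange 116 mm in diameter, body 100 mm, 30 mm high, bore 60 mm for ring and seat. Three catches in aluminium housings (up to 48 mm above the origin) stand round the bore; their black knobs reach 66 mm from the axis. Origin at the centre of its underside; z up. Mind the measuring machine's quill, which hangs low to the right, near x 0.60, y -0.28.
- seat_plate: Brass spring seat: loose disc, 57 mm in diameter, 6 mm thick, under the ring in the nest's bore, on three spring pins. Origin at the centre of its underside, 19 mm above the nest's origin at the start. It bottoms on a hard screwed stop hidden below it, set anew each time, after 7 to 13 mm. Pushed askew it tips. Before it bottoms, pushing takes at most about 13 N.
- ring_gauge: Steel setting ring, 58 mm outside diameter, about 24 mm bore, 18 mm tall, 0.3 kg, lying on the seat and standing out of the nest. Origin at the centre of its underside; z up. Its top face is 43 mm above the nest's origin at the start and 30 to 36 mm when bottomed; let go, it springs back up against the undersides of the catches, 37 mm above the nest's origin.
- ring_top (a point): Centre of the ring gauge's top face.
- catch_1 (a joint): Slide of the spring catch on the nest's +y side, m: about 0 while the ring's side holds it back, about 0.003 when snapped in over the rim. It can snap once the ring's top edge there is below its nose's flat underside, 37.2 mm above the nest's origin; the nose then reaches in to 26 mm from the nest's axis. Spring push 2 to 3 N.
- catch_2 (a joint): The same for the catch 120 degrees anticlockwise (from above) from catch_1.
- catch_3 (a joint): The same for the catch 120 degrees clockwise from catch_1.
- vernier_caliper: Bystander: steel vernier caliper 211 mm long, lying on the mat at the left.
- micrometer: Bystander: micrometer with green frame, 124 mm long, lying at the left.
- plug_gauge_2: Bystander: blue plug gauge 75 mm long, lying at the left.
- pen_1: Bystander: black pen 145 mm long, lying at the left front.
- hub_a: Bystander: steel turned hub, 30 mm in diameter, 22 mm tall, behind the work.
- hub_b: Bystander: brass-coloured turned hub, 32 mm in diameter, 22 mm tall, behind the work.
There are look-alikes about, which are no part of the job. Leave any blue or green look-alike of the ring_gauge alone.

How it is judged:
On the way, in this order (a step that is already met when the one before it is completed fails the run):
1. the pad is lifted clear of its rest (z of press_pad in the frame of rest above 0.03 m and contact force between the fingers and press_pad above 0.5 N), for 0.1 s.
2. under the held pad, pushed with over 18 N so that the spring seat is bottomed, the seat is level (within 0.025 rad) and all three catches are snapped in (contact force between press_pad and ring_gauge above 18 N and z of seat_plate in the frame of nest below 0.013 m and angle between the z axis of seat_plate and the z axis of nest, either way round below 0.025 rad and value of joint each of catch_1, catch_2, catch_3 above 0.002 m), for 0.3 s.
At the end, for the whole second after the job is handed in: All three catches are snapped in (over 2 mm) over the ring, which lies level (0.03 rad) and centred (3 mm) in the nest, its underside at most 20 mm above the nest's; the pad stands upright (0.08 rad) on the rest's cork, within 16 mm of its centre; both are at rest (value of joint each of catch_1, catch_2, catch_3 above 0.002 m and z of ring_gauge in the frame of nest below 0.02 m and angle between the z axis of ring_gauge and the z axis of nest, either way round below 0.03 rad and horizontal distance between ring_gauge and nest below 0.003 m and horizontal distance between press_pad and rest below 0.016 m and z of press_pad in the frame of rest below 0.009 m and angle between press_pad's own z axis and vertical below 0.08 rad and linear speed of each of press_pad, ring_gauge below 0.01 m/s); the robot touches nothing.
It fails at once if the pad is pressed on the ring with more than 40 N (contact force between press_pad and ring_gauge above 40 N).
It fails at once if the fingers or the arm touch the ring (contact force between any of the fingers, the arm and ring_gauge above 0.5 N).
It fails at once if the fingers or the arm touch the nest or its catches (contact force between any of the fingers, the arm and nest above 1 N).
It fails at once if a bystander is moved by more than 20 mm (distance of any of vernier_caliper, micrometer, plug_gauge_2, pen_1, hub_a, hub_b from where it was at the start of the episode above 0.02 m).
It also fails if it takes over 51 s, if anything falls off the work surface, if the arm or the gripper's body presses on something with over 40 N, if the wrist force passes 120 N, or if a joint passes its speed limit or range.

## Working session

There is one attempt and no reset: what is moved stays moved. The work goes in short steps, Python scripts to look and compute and a tool call to move; the robot and the scene stay as the last step left them, time stands still between calls to the robot, and variables do not carry over. Pictures are saved under pics/ and viewed, at most 10 in all, crops included, and the job is handed in when it is done.

Besides the shell and the picture viewer there is one more tool, called after "Request:" as name(argument=value, ...) on one line, values as JSON. arm_command: Moves the arm, as the interface text tells. Its arguments: {"type":"object","properties":{"deltas":{"type":"array","items":{"type":"array"}},"newtons":{"type":"number"}},"required":["deltas"]}

```bash
mkdir -p pics; cat > h.py <<'E'
import numpy as np, cv2
from scipy.spatial.transform import Rotation as R
from workcell import bot
def cam(p,s=None):
    """returns Rwc (cam->world), origin"""
    if 'rvec' in p:
        r=cv2.Rodrigues(np.array(p['rvec'],float))[0]; return r.T, -r.T@np.array(p['tvec'],float).ravel()
    Rt=R.from_euler('xyz',s['tool_rot']).as_matrix(); T=np.array(p['T_tool_cam'])
    return Rt@T[:3,:3], Rt@T[:3,3]+np.array(s['position'])
def ray(p,uv,s=None):
    Rw,o=cam(p,s); d=Rw@np.linalg.solve(p['K'],[uv[0],uv[1],1.]); return o,d/np.linalg.norm(d)
def onz(p,uv,z,s=None):
    o,d=ray(p,uv,s); return o+d*(z-o[2])/d[2]
def tri(rs):
    A=0;b=0
    for o,d in rs:
        M=np.eye(3)-np.outer(d,d);A=A+M;b=b+M@o
    x=np.linalg.solve(A,b); return x,[np.linalg.norm(np.cross(x-o,d)) for o,d in rs]
def proj(p,X,s=None):
    Rw,o=cam(p,s); c=Rw.T@(np.array(X)-o); q=p['K']@c; return q[:2]/q[2]
E
cat > a.py <<'E'
from h import *
np.set_printoptions(precision=4,suppress=True)
s=bot.observe();print(s)
P={n:bot.grab_frame(n) for n in('scene','top')}
cv2.imwrite('pics/a.png',cv2.resize(cv2.hconcat([P['scene']['frame'][:,:,::-1],P['top']['frame'][:,:,::-1]]),(800,300)))
for n in P: print(n,cam(P[n])[1]); cv2.imwrite(f'pics/{n}.png',cv2.resize(P[n]['frame'][:,:,::-1],(768,576)))
for t in('press_pad','pad_grip','rest','nest','ring_gauge','ring_top','seat_plate','catch_1','catch_2','catch_3'):
    m={n:bot.mark_of(t,P[n]) for n in P}
    for n in P: print(t,n,[(np.round(k['at'],1),round(k['p'],2)) for k in m[n][:3]])
    if m['scene'] and m['top']:
        x,e=tri([ray(P[n],m[n][0]['at']) for n in P]);print('   ',x,np.round(e,4))
E
python3 a.py
```

```text
{'clock': 0.0, 'qpos': array([-1.2802,  0.522 , -0.0363,  1.6   ,  0.0212,  1.0211, -0.1128]), 'qd': array([-0.0004,  0.0017, -0.0005, -0.0006,  0.0012,  0.0005,  0.0017]), 'joint_efforts': array([ -0.001 , -92.7135,   1.9793, -36.9915,   0.0177,   0.0085,
         0.    ]), 'position': array([0.2206, 0.5846, 0.4041]), 'tool_rot': array([-3.1404,  0.0001,  2.7808]), 'force': array([ 0.2943,  0.1572, -0.0237]), 'moment': array([ 0.0127, -0.0478,  0.068 ]), 'finger_force': 0.0, 'grip_width': 0.08548639231939842}
scene [ 0.138  -0.7518  1.2135]
top [0.4042 0.1678 0.9506]
press_pad scene [(array([269. , 255.4]), 0.48)]
press_pad top [(array([345.9, 228.8]), 0.5)]
    [ 0.4986 -0.0685  0.007 ] [0.0029 0.0029]
pad_grip scene [(array([267. , 243.7]), 0.69)]
pad_grip top [(array([351.2, 228.7]), 0.57), (array([270.8, 142.7]), 0.57)]
    [ 0.493  -0.0656  0.0704] [0.003 0.003]
rest scene [(array([269.9, 255.4]), 0.59), (array([269.5, 204.4]), 0.22)]
rest top [(array([345.1, 230.1]), 0.91)]
    [ 0.4985 -0.0679  0.0045] [0.0004 0.0004]
nest scene [(array([270.3, 213.8]), 0.81)]
nest top [(arra
[... 272 characters left out ...]
, 271.1]), 0.7), (array([279.6, 253.4]), 0.55)]
    [ 0.5733  0.0463 -0.3954] [0.0856 0.0856]
ring_top scene [(array([256.8, 287.1]), 0.87), (array([227.5, 220.4]), 0.61), (array([267.7, 203.9]), 0.52)]
ring_top top [(array([377. , 266.2]), 0.96), (array([292.6, 197.7]), 0.91), (array([284. , 251.8]), 0.68)]
    [ 0.4119 -0.1496  0.0095] [0.0026 0.0026]
seat_plate scene []
seat_plate top [(array([295.7, 198.8]), 0.55)]Traceback (most recent call last):
  File "a.py", line 8, in <module>
    m={n:bot.mark_of(t,P[n]) for n in P}
         ~~~~~~~~~~~^^^^^^^^
ValueError: it knows: hub, micrometer, nest, pad_grip, pen, plug_gauge, press_pad, rest, ring_gauge, ring_top, seat_plate, vernier_caliper
```

```bash
python3 - <<'E'
import cv2,numpy as np
t=cv2.imread('pics/top.png');c=t
a=cv2.resize(t[180:440,330:640],None,fx=1.3,fy=1.3);b=cv2.resize(cv2.imread('pics/scene.png')[240:500,250:560],None,fx=1.28,fy=1.3)
cv2.imwrite('pics/ab.png',cv2.hconcat([a,b])); print(a.shape,b.shape)
E
```

```text
(338, 403, 3) (338, 397, 3)
```

View pics/ab.png

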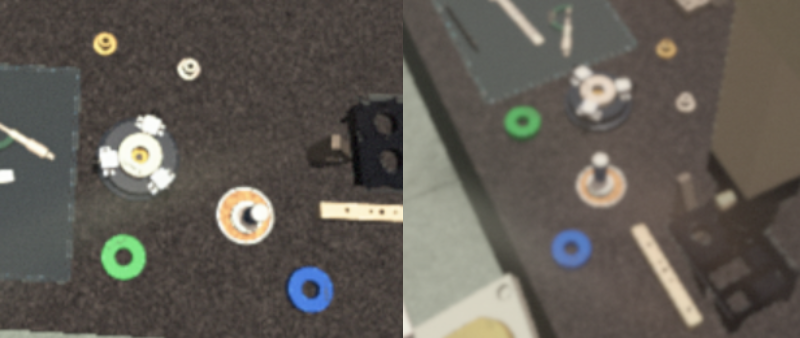

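View pics/a.png

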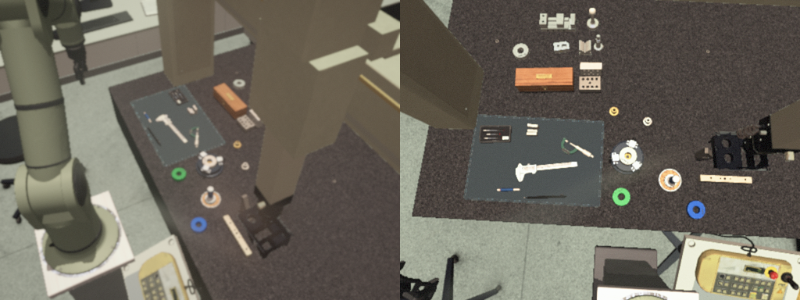

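The top view shows the nest at about (292,200) px with three white catch housings, and the pad on its cork rest at about (346,229). There are green and blue decoy rings, and the quill is on the right. Next I turn the tool to yaw π and travel.

Request:
arm_command(deltas=[[[0, 0, 0], [0, 0, -0.12], 8.5], [[0, 0, 0], [0, 0, -0.12], 8.5], [[0, 0, 0], [0, 0, -0.121], 8.5], [[-3, -3, 0], [0, 0, 0], 8.5], [[-3, -3, 0], [0, 0, 0], 8.5], [[-3, -3, 0], [0, 0, 0], 8.5], [[-3, -3, 0], [0, 0, 0], 8.5], [[-2.5, -4, 0], [0, 0, 0], 8.5], [[-2.5, -4, 0], [0, 0, 0], 8.5], [[-2, -4, 0], [0, 0, 0], 8.5], [[-2, -4, 0], [0, 0, 0], 8.5], [[-2, -4, 0], [0, 0, 0], 8.5], [[-2, -4, 0], [0, 0, 0], 8.5], [[-1, -4, 0], [0, 0, 0], 8.5], [[-1, -4, 0], [0, 0, 0], 8.5], [[-1, -4, 0], [0, 0, 0], 8.5]])

```text
clock: 2.4
position: [0.5009, 0.1031, 0.4049]
tool_rot: [3.142, 0.0, -3.141]
force: [1.6, 0.2, 0.3]
grip_width: 0.0847
finger_force: 0.0
```

```bash
cat > b.py <<'E'
from h import *
np.set_printoptions(precision=4,suppress=True)
import sys
s=bot.observe();print(s['clock'],s['position'],s['tool_rot'],s['force'])
w=bot.grab_frame('wrist')
cv2.imwrite('pics/%s.png'%sys.argv[1],cv2.cvtColor(w['frame'],cv2.COLOR_RGB2BGR))
P={n:bot.grab_frame(n) for n in('scene','top')};P['wrist']=w
print('wristcam',cam(w,s)[1])
for t,g in(('press_pad',(.4985,-.068,.006)),('pad_grip',(.4985,-.068,.058)),('rest',(.4985,-.068,0)),('nest',(.575,.045,0)),('ring_top',(.575,.045,.043))):
    rs=[]
    for n in P:
        m=bot.mark_of(t,P[n]); e=proj(P[n],g,s)
        m=[k for k in m if np.linalg.norm(np.array(k['at'])-e)<(60 if n=='wrist' else 15)]
        if m:
            m=min(m,key=lambda k:np.linalg.norm(np.array(k['at'])-e));rs.append(ray(P[n],m['at'],s if n=='wrist' else None)); print(t,n,m['at'],round(m['p'],2),'@z',onz(P[n],m['at'],g[2],s))
    if len(rs)>1:print('   tri',*tri(rs))
E
python3 b.py w1
```

```text
2.4 [0.5009 0.1031 0.4049] [ 3.1415  0.0004 -3.1415] [1.6299 0.2222 0.3166]
wristcam [0.419  0.1025 0.3741]
press_pad scene [269.2, 257.2] 0.5 @z [ 0.4936 -0.0736  0.006 ]
press_pad wrist [129.4, 157.7] 0.6 @z [ 0.4936 -0.0729  0.006 ]
   tri [ 0.4938 -0.0732  0.0053] [np.float64(7.4005133156819e-05), np.float64(7.400513315686332e-05)]
pad_grip scene [268.0, 247.1] 0.76 @z [ 0.491  -0.0699  0.058 ]
pad_grip wrist [113.5, 166.1] 0.98 @z [ 0.4931 -0.0685  0.058 ]
   tri [ 0.4924 -0.069   0.0567] [np.float64(0.0009565304854683417), np.float64(0.0009565304854682939)]
rest scene [269.5, 254.6] 0.73 @z [ 0.5005 -0.0622  0.    ]
rest wrist [138.0, 164.2] 0.97 @z [ 0.504  -0.0651  0.    ]
   tri [ 0.5016 -0.0636  0.0026] [np.float64(0.0017924294131440592), np.float64(0.0017924294131438801)]
nest scene [269.9, 209.9] 0.91 @z [0.5808 0.0931 0.    ]
nest wrist [243.8, 206.6] 0.9 @z [0.5679 0.0819 0.    ]
   tri [0.5697 0.0827 0.0123] [np.float64(0.006219348404912886), np.float64(0.00621934840491286)]
ring_top scene [268.0, 205.3] 0.64 @z [0.5682 0.0828 0.043 ]
ring_top wrist [245.4, 219.6] 0.57 @z [0.5693 0.0861 0.043 ]
   tri [0.5703 0.0859 0.0391] [np.float64(0.0006998448023845089), np.float64(0.0006998448023844659)]
```

Request:
arm_command(deltas=[[[0.2, -4.3, 2], [0, 0, 0], 8.5], [[0.2, -4.3, 2], [0, 0, 0], 8.5], [[0.2, -4.3, 2.5], [0, 0, 0], 8.5], [[0.2, -4.4, 2.5], [0, 0, 0], 8.5], [[0, 0, 0], [0, 0, 0], 8.5]])

```text
clock: 3.8
position: [0.4913, -0.073, 0.3126]
tool_rot: [-3.14, -0.004, 3.135]
force: [0.1, 1.1, 0.4]
grip_width: 0.0848
finger_force: 0.0
```

```bash
python3 b.py w2
```

```text
3.8 [ 0.4913 -0.073   0.3126] [-3.1396 -0.0041  3.1349] [0.1171 1.1048 0.3714]
wristcam [ 0.4092 -0.073   0.2821]
press_pad scene [267.9, 256.4] 0.77 @z [ 0.4914 -0.0693  0.006 ]
press_pad top [345.2, 231.2] 0.55 @z [ 0.4951 -0.0677  0.006 ]
press_pad wrist [259.9, 189.1] 0.65 @z [ 0.4977 -0.0719  0.006 ]
   tri [ 0.4948 -0.0695  0.0056] [np.float64(0.0032803076189913813), np.float64(0.0017416458965724398), np.float64(0.0037832621948589253)]
pad_grip scene [267.3, 243.1] 0.58 @z [ 0.4955 -0.0562  0.058 ]
pad_grip wrist [264.1, 207.9] 0.65 @z [ 0.4985 -0.0685  0.058 ]
   tri [ 0.4894 -0.069   0.0795] [np.float64(0.000509888035107446), np.float64(0.0005098880351074794)]
rest scene [267.6, 252.3] 0.58 @z [ 0.499  -0.0522  0.    ]
rest top [344.8, 227.3] 0.53 @z [ 0.506  -0.0681  0.    ]
   tri [ 0.4992 -0.0626  0.0168] [np.float64(0.005112981307335502), np.float64(0.005112981307335368)]
nest scene [271.4, 210.6] 0.68 @z [0.5839 0.0883 0.    ]
nest wrist [391.0, 243.2] 0.96 @z [0.5667 0.0802 0.    ]
   tri [ 0.5923  0.106  -0.0357] [np.float64(0.006721761320956069), np.float64(0.006721761320956017)]
ring_top top [294.8, 200.1] 0.54 @z [0.5644 0.0718 0.043 ]
ring_top wrist [413.4, 266.2] 0.84 @z [0.5692 0.0834 0.043 ]
   tri [0.561  0.0739 0.0568] [np.float64(0.0011258121915403549), np.float64(0.001125812191540268)]
```

View pics/w2.png

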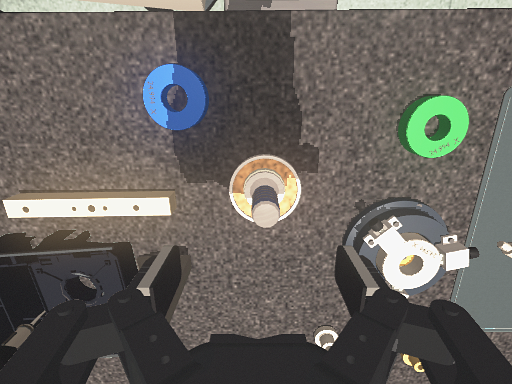

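The wrist view shows the pad's handle top at (265,215) px, the rest centre at (265,189) and the ring's top at (410,264). I'll refine these by segmentation.

```bash
cat > c.py <<'E'
from h import *
np.set_printoptions(precision=4,suppress=True)
s=bot.observe();w=bot.grab_frame('wrist');print(s['position'],s['tool_rot'])
for n,uv,z in(('padtop',(265,215),.0826),('rest',(265.5,188.5),.008),('ring',(410,264),.043)):print(n,onz(w,uv,z,s))
f=cv2.cvtColor(w['frame'],cv2.COLOR_RGB2BGR)
cv2.imwrite('pics/w3.png',cv2.hconcat([cv2.resize(f[140:240,215:315],(400,400),interpolation=cv2.INTER_CUBIC),cv2.resize(f[190:310,340:460],(400,400),interpolation=cv2.INTER_CUBIC)]))
E
python3 c.py
```

```text
[ 0.4928 -0.0676  0.315 ] [-3.1416 -0.     -3.1414]
padtop [ 0.4983 -0.0624  0.0826]
rest [ 0.5   -0.06   0.008]
ring [0.5701 0.0878 0.043 ]
```

View pics/w3.png

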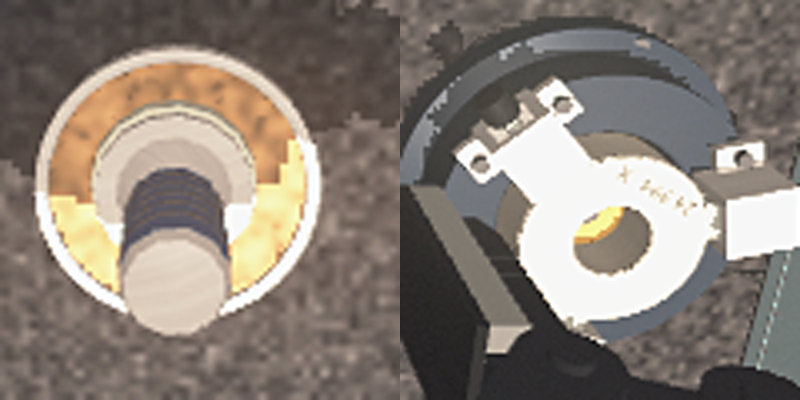

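```bash
python3 - <<'E'
from h import *
np.set_printoptions(precision=4,suppress=True)
s=bot.observe();w=bot.grab_frame('wrist');print(s['position'],s['tool_rot'])
for n,uv,z in(('padtop',(258.5,210.7),.0826),('disc',(258.5,185),.0136),('rest',(259.6,185.3),.008),('ring',(404.5,262),.043)):print(n,onz(w,uv,z,s))
E
```

```text
[ 0.4928 -0.0677  0.315 ] [-3.1416 -0.     -3.1415]
padtop [ 0.4945 -0.0676  0.0826]
disc [ 0.4944 -0.0674  0.0136]
rest [ 0.4964 -0.0663  0.008 ]
ring [0.5678 0.0818 0.043 ]
```

Positions agree across views. Descending and gripping.

Request:
arm_command(deltas=[[[-0.17, 0, 2.5], [0, 0, 0], 8.5], [[0, 0, 2.5], [0, 0, 0], 8.5], [[0, 0, 2.5], [0, 0, 0], 8.5], [[0, 0, 2.0], [0, 0, 0], 8.5], [[0, 0, 0.7], [0, 0, 0], 8.5], [[0, 0, 0], [0, 0, 0], 8.5], [[0, 0, 0], [0, 0, 0], 5], [[0, 0, 0], [0, 0, 0], 2], [[0, 0, 0], [0, 0, 0], 2], [[0, 0, 0], [0, 0, 0], 2], [[0, 0, 0], [0, 0, 0], 2], [[0, 0, 0], [0, 0, 0], 1.5], [[0, 0, 0], [0, 0, 0], 1.5], [[0, 0, 0], [0, 0, 0], 1.5]], newtons=80)

```text
clock: 6.2
position: [0.4947, -0.0676, 0.2136]
tool_rot: [3.142, 0.001, -3.141]
force: [-1.7, 0.9, 10.0]
grip_width: 0.0223
finger_force: 77.7
```

```bash
python3 -c "
from h import *
s=bot.observe();print(s,bot.grip_point_offset)"
```

```text
{'clock': 6.2, 'qpos': array([-0.0025582 ,  0.63424565,  0.02617046,  2.0616331 , -0.03614324,
        0.44535303,  1.62219493]), 'qd': array([ 6.85195942e-04,  5.25265563e-04, -1.31054173e-03,  7.11124633e-04,
        1.63219041e-06,  4.03505994e-04, -4.06507382e-04]), 'joint_efforts': array([ 4.31347461e-01, -8.02078271e+01,  4.07054409e+00, -1.81072068e+01,
        8.98373220e-02, -5.51513080e-01,  6.17257887e-03]), 'position': array([ 0.49466269, -0.06757385,  0.21358365]), 'tool_rot': array([ 3.14154707e+00,  7.79167104e-04, -3.14132668e+00]), 'force': array([-1.70558649,  0.92431239,  9.95728031]), 'moment': array([ 0.07931121,  0.40682937, -0.0121949 ]), 'finger_force': 77.66046166419983, 'grip_width': 0.022258508626236722} 0.1547
```

Request:
arm_command(deltas=[[[0, 0, -0.5], [0, 0, 0], 1.5], [[0, 0, -1.5], [0, 0, 0], 1.5], [[0, 0, -2.5], [0, 0, 0], 1.5], [[0, 0, -2.5], [0, 0, 0], 1.5], [[0, 0, -0.8], [0, 0, 0], 1.5], [[-1, 2, 0], [0, 0, 0], 1.5], [[-2, 3.5, 0], [0, 0, 0], 1.5], [[-2, 4.0, 0], [0, 0, 0], 1.5], [[-1.5, 3.5, 0], [0, 0, 0], 1.5], [[-0.5, 1.5, 0], [0, 0, 0], 1.5], [[0, 0, 0], [0, 0, 0], 1.5], [[0, 0, 0], [0, 0, 0], 1.5], [[0, 0, 0], [0, 0, 0], 1.5]])

```text
clock: 7.5
position: [0.5641, 0.0761, 0.2908]
tool_rot: [-3.141, -0.001, 3.14]
force: [0.3, -1.0, -4.0]
grip_width: 0.0222
finger_force: 78.7
```

```bash
python3 - <<'E'
from h import *
np.set_printoptions(precision=4,suppress=True)
s=bot.observe();print(s['clock'],s['position'],s['tool_rot'],s['force'],s['moment'])
w=bot.grab_frame('wrist')
f=cv2.cvtColor(w['frame'],cv2.COLOR_RGB2BGR);cv2.imwrite('pics/w4.png',cv2.resize(f,(768,576)))
print('ring',proj(w,(.568,.082,.043),s),'face',proj(w,s['position']-[0,0,.208],s))
for t in('ring_top','nest','press_pad'):
    for k in bot.mark_of(t,w)[:3]:print(t,k['at'],round(k['p'],2),onz(w,k['at'],{'ring_top':.043,'nest':0,'press_pad':s['position'][2]-.208}[t],s))
p=bot.grab_frame('top')
print('face top',proj(p,s['position']-[0,0,.208]))
E
```

```text
7.5 [0.5641 0.0761 0.2908] [-3.1409 -0.0007  3.1403] [ 0.2608 -0.9981 -3.9969] [-0.0027  0.0177 -0.0007]
ring [265.5703 206.2358] face [258.7743 221.77  ]
ring_top [266.6, 209.1] 0.83 [0.5706 0.0829 0.043 ]
ring_top [283.1, 36.6] 0.79 [0.4397 0.0934 0.043 ]
press_pad [258.5, 223.4] 0.8 [0.5654 0.0759 0.0828]
face top [294.8655 197.4055]
```

View pics/w4.png

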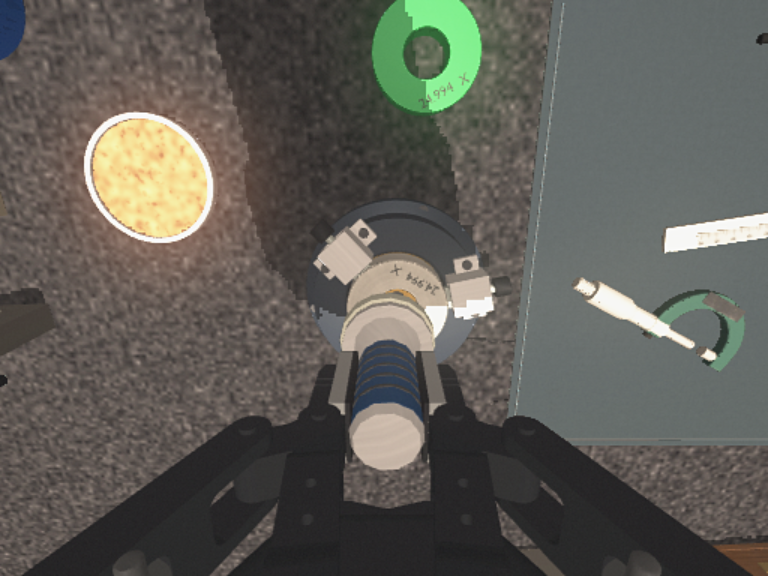

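The ring's top shows around (397,300) in the 1.5x view, with the catch housings beside it and the pad held upright. I'll check the centring with an overlay now that the arm has settled.

```bash
python3 - <<'E'
from h import *
np.set_printoptions(precision=4,suppress=True)
s=bot.observe();print(s['clock'],s['position'],s['tool_rot'],s['force'],s['qd'].max())
w=bot.grab_frame('wrist');p=bot.grab_frame('top')
def ov(p,x0,y0,k,n,C):
    f=cv2.resize(cv2.cvtColor(p['frame'],cv2.COLOR_RGB2BGR)[y0:y0+n,x0:x0+n],None,fx=k,fy=k,interpolation=cv2.INTER_CUBIC)
    for (c,r,col) in C:
        q=np.array([proj(p,np.array(c)+[r*np.cos(a),r*np.sin(a),0],s) for a in np.linspace(0,6.28,60)])
        cv2.polylines(f,[np.int32((q-[x0,y0]+.5)*k*8)],True,col,1,cv2.LINE_AA,3)
    return f
c=(.568,.082)
C=[((*c,.043),.029,(0,0,255)),((*c,.043),.012,(0,0,255)),((*c,.03),.05,(0,255,0)),((*c,.006),.058,(255,255,0)),(s['position']-[0,0,.208],.022,(255,0,255))]
a=ov(w,200,125,3.3333,120,C);b=ov(p,260,165,400/64,64,C)
cv2.imwrite('pics/w5.png',cv2.hconcat([a,b]))
E
```

```text
7.75 [0.5644 0.0768 0.2911] [-3.1415  0.      3.1409] [-0.1275 -0.4063 -2.7423] 0.0008622533863641785
```

View pics/w5.png

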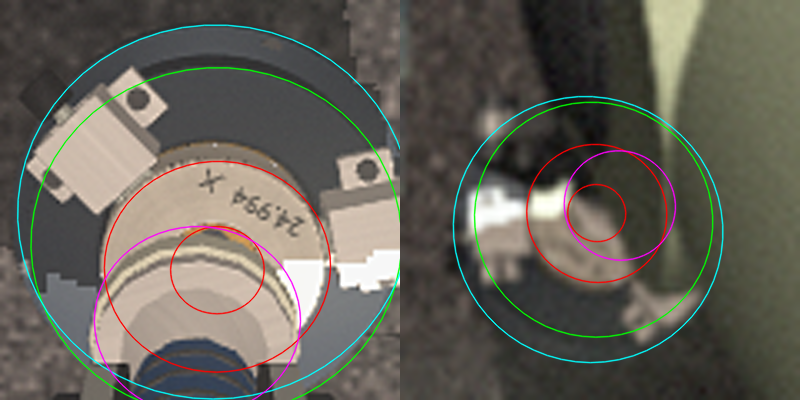

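The overlay fits: the ring is at (0.568, 0.082). Centring and descending to just above it.

Request:
arm_command(deltas=[[[-0.36, 0.54, 0], [0, 0, 0], 1.5], [[0, 0, 1.5], [0, 0, 0], 1.5], [[0, 0, 1.2], [0, 0, 0], 1.5], [[0, 0, 0.5], [0, 0, 0], 1.5], [[0, 0, 0], [0, 0, 0], 1.5], [[0, 0, 0], [0, 0, 0], 1.5]])

```text
clock: 8.45
position: [0.5682, 0.0828, 0.2592]
tool_rot: [-3.142, -0.0, -3.142]
force: [-0.3, -0.7, -2.6]
grip_width: 0.022
finger_force: 78.7
```

```bash
python3 - <<'E'
from h import *
np.set_printoptions(precision=4,suppress=True)
s=bot.observe();print(s['clock'],s['position'],s['tool_rot'],s['force'])
w=bot.grab_frame('wrist')
x0,y0,k,n=195,135,4,130
f=cv2.resize(cv2.cvtColor(w['frame'],cv2.COLOR_RGB2BGR)[y0:y0+n,x0:x0+n],None,fx=k,fy=k,interpolation=cv2.INTER_CUBIC)
c=(.568,.082);P=s['position']
for (c,r,col) in [((*c,.043),.029,(0,0,255)),((*c,.006),.058,(255,255,0)),(P-[0,0,.208],.022,(255,0,255)),(P-[0,0,.2],.022,(255,0,255))]:
    q=np.array([proj(w,np.array(c)+[r*np.cos(a),r*np.sin(a),0],s) for a in np.linspace(0,6.28,60)])
    cv2.polylines(f,[np.int32((q-[x0,y0]+.5)*k*8)],True,col,1,cv2.LINE_AA,3)
cv2.imwrite('pics/w6.png',f)
E
```

```text
8.45 [0.5682 0.0828 0.2592] [-3.1415 -0.     -3.1415] [-0.2982 -0.6668 -2.6464]
```

View pics/w6.png

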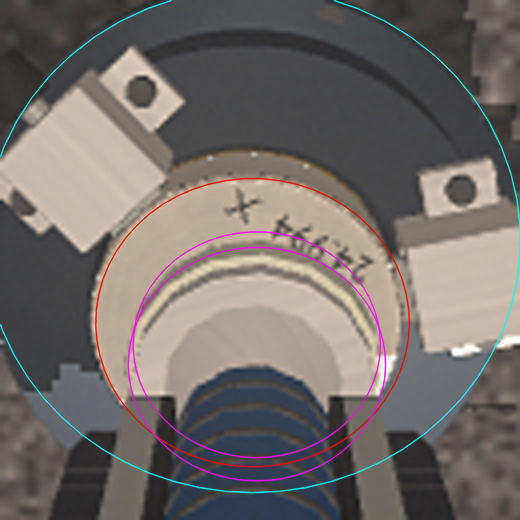

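```bash
python3 - <<'E'
from h import *
w=bot.grab_frame('wrist');s=bot.observe();f=w['frame'];P=s['position']
c=258
for r in range(174,232):print(r,f[r,c].tolist(),end=' ')
print()
for dz in(.208,.2,.196,.18):print(dz,proj(w,P+[-.022,0,-dz],s))
f=cv2.cvtColor(f,cv2.COLOR_RGB2BGR)[165:245,215:305];cv2.imwrite('pics/w7.png',cv2.resize(f,None,fx=7,fy=7,interpolation=cv2.INTER_NEAREST))
E
```

```text
174 [127, 116, 104] 175 [126, 115, 102] 176 [124, 111, 100] 177 [123, 112, 101] 178 [144, 130, 114] 179 [191, 175, 157] 180 [199, 180, 159] 181 [196, 178, 156] 182 [192, 175, 154] 183 [191, 175, 153] 184 [196, 178, 155] 185 [75, 71, 65] 186 [193, 175, 153] 187 [192, 174, 153] 188 [196, 179, 157] 189 [195, 177, 157] 190 [195, 178, 157] 191 [193, 175, 155] 192 [193, 175, 154] 193 [197, 178, 156] 194 [198, 179, 158] 195 [150, 139, 122] 196 [134, 126, 110] 197 [136, 127, 111] 198 [140, 130, 113] 199 [225, 212, 183] 200 [216, 201, 172] 201 [147, 136, 122] 202 [125, 115, 108] 203 [158, 145, 134] 204 [209, 191, 175] 205 [201, 185, 170] 206 [200, 183, 169] 207 [200, 182, 168] 208 [202, 185, 171] 209 [201, 184, 168] 210 [204, 185, 171] 211 [190, 173, 160] 212 [175, 161, 148] 213 [175, 161, 147] 214 [178, 163, 151] 215 [179, 164, 152] 216 [179, 164, 150] 217 [178, 162, 150] 218 [176, 162, 149] 219 [178, 164, 152] 220 [178, 163, 149] 221 [179, 164, 152] 222 [178, 164, 152] 223 [179, 165, 152] 224 [181, 165, 153] 225 [185, 169, 155] 226 [119, 112, 107] 227 [51, 63, 82] 228 [58, 67, 86] 229 [60, 68, 79] 230 [76, 71, 65] 231 [73, 76, 84] 
0.208 [258.53975438 192.16169977]
0.2 [258.57747524 196.0570092 ]
0.196 [258.59755543 198.13062432]
0.18 [258.6873508  207.40349802]
```

View pics/w7.png

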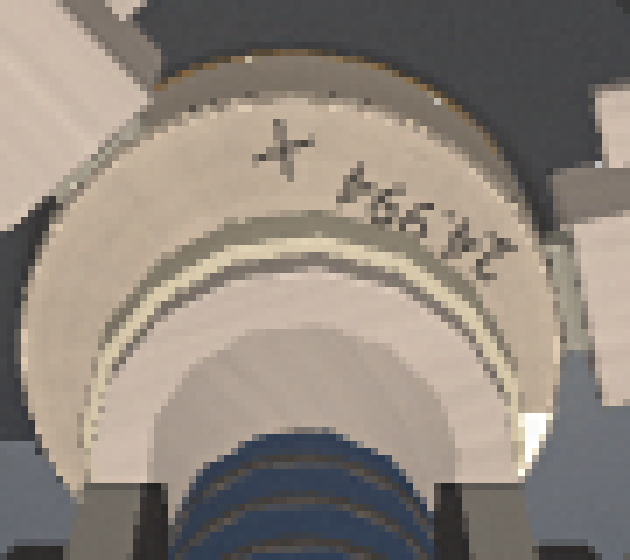

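```bash
python3 - <<'E'
from h import *
w=bot.grab_frame('wrist');s=bot.observe();f=w['frame'].astype(int);P=s['position']
c=258
for r in range(255,335,1):print(r,f[r,c].tolist(),end=' ')
print()
for dz,r in((.131,.012),(.131,.011),(.136,.012)):print(dz,r,proj(w,P+[-r,0,-dz],s),proj(w,P+[r,0,-dz],s))
r=295
print([(k,f[r,k].tolist()) for k in list(range(222,240))+list(range(278,296))]); print(proj(w,P+[0,.012,-.131],s),proj(w,P+[0,-.012,-.131],s))
E
```

```text
255 [51, 62, 75] 256 [62, 57, 54] 257 [85, 77, 73] 258 [44, 61, 83] 259 [45, 61, 83] 260 [46, 62, 82] 261 [45, 61, 83] 262 [47, 61, 83] 263 [47, 64, 83] 264 [46, 63, 81] 265 [45, 60, 81] 266 [46, 60, 80] 267 [43, 63, 87] 268 [105, 108, 117] 269 [169, 154, 141] 270 [164, 150, 139] 271 [162, 151, 138] 272 [162, 150, 138] 273 [163, 150, 139] 274 [163, 149, 139] 275 [163, 149, 139] 276 [208, 190, 175] 277 [205, 187, 174] 278 [203, 186, 172] 279 [202, 184, 170] 280 [204, 187, 171] 281 [206, 188, 174] 282 [206, 188, 174] 283 [205, 187, 172] 284 [202, 183, 170] 285 [200, 183, 169] 286 [203, 184, 171] 287 [202, 184, 169] 288 [199, 182, 167] 289 [199, 182, 169] 290 [198, 181, 167] 291 [199, 182, 166] 292 [201, 185, 169] 293 [201, 184, 169] 294 [205, 189, 172] 295 [204, 187, 171] 296 [202, 184, 171] 297 [201, 183, 169] 298 [201, 183, 169] 299 [199, 182, 168] 300 [200, 183, 167] 301 [202, 186, 171] 302 [204, 187, 172] 303 [204, 186, 171] 304 [202, 185, 169] 305 [199, 181, 168] 306 [198, 182, 166] 307 [196, 180, 165] 308 [196, 180, 165] 309 [194, 177, 163] 310 [197, 180, 167] 311 [199, 183, 167]
[... 748 characters left out ...]
9]), (229, [36, 33, 35]), (230, [42, 40, 41]), (231, [56, 53, 51]), (232, [53, 51, 49]), (233, [95, 89, 83]), (234, [137, 126, 115]), (235, [170, 154, 144]), (236, [197, 180, 166]), (237, [198, 181, 166]), (238, [198, 182, 168]), (239, [196, 179, 165]), (278, [207, 191, 177]), (279, [208, 191, 175]), (280, [179, 164, 152]), (281, [150, 137, 128]), (282, [104, 96, 90]), (283, [57, 55, 53]), (284, [56, 54, 52]), (285, [42, 40, 41]), (286, [34, 34, 35]), (287, [36, 34, 35]), (288, [38, 39, 40]), (289, [38, 40, 40]), (290, [39, 39, 40]), (291, [37, 37, 39]), (292, [40, 38, 42]), (293, [38, 36, 39]), (294, [38, 39, 40]), (295, [39, 40, 40])]
[286.05738136 294.51534637] [232.08431559 294.55160478]
```

Request:
arm_command(deltas=[[[0.23, -0.14, 0], [0, 0, 0], 1.5], [[0, 0, 0.4], [0, 0, 0], 1.5], [[0, 0, 0], [0, 0, 0], 1.5], [[0, 0, 0], [0, 0, 0], 1.5]])

```text
clock: 9.0
position: [0.5658, 0.0813, 0.2549]
tool_rot: [-3.142, -0.0, -3.142]
force: [0.1, 0.7, -2.1]
grip_width: 0.0223
finger_force: 78.7
```

```bash
cat > d.py <<'E'
from h import *
np.set_printoptions(precision=4,suppress=True)
s=bot.observe();w=bot.grab_frame('wrist');f=cv2.cvtColor(w['frame'],cv2.COLOR_RGB2GRAY).astype(int);P=s['position'];print(s['clock'],P,s['force'],s['tool_rot'])
print('col258 from 160',f[160:215,258].tolist())
print('pred pad far',proj(w,P+[-.022,0,-.208],s),'ring far if centred under tcp',proj(w,[P[0]-.029,P[1],.043],s))
cv2.imwrite('pics/w8.png',cv2.resize(cv2.cvtColor(w['frame'],cv2.COLOR_RGB2BGR)[165:245,215:305],None,fx=7,fy=6,interpolation=cv2.INTER_NEAREST))
E
python3 d.py
```

```text
9.0 [0.5658 0.0813 0.2549] [ 0.0732  0.7004 -2.1173] [-3.1416 -0.0001 -3.1415]
col258 from 160 [70, 70, 71, 70, 71, 71, 70, 70, 70, 72, 72, 70, 70, 71, 72, 71, 69, 96, 121, 119, 117, 115, 114, 124, 150, 204, 179, 177, 177, 179, 179, 75, 178, 150, 126, 137, 129, 127, 130, 212, 200, 140, 118, 147, 194, 188, 185, 184, 187, 185, 187, 177, 164, 166, 167]
pred pad far [258.5918 192.3807] ring far if centred under tcp [258.5769 180.9839]
```

View pics/w8.png

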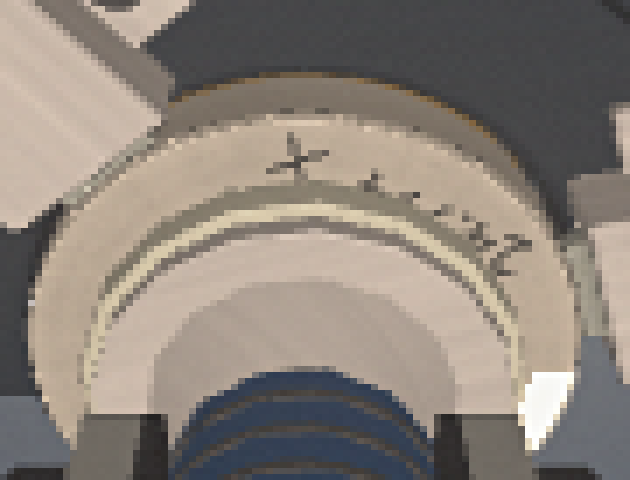

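The pad and ring now look concentric (both centres near column 304 of the crop). Pressing down slowly.

Request:
arm_command(deltas=[[[0, 0, 0.2], [0, 0, 0], 1.5], [[0, 0, 0.1], [0, 0, 0], 1.5], [[0, 0, 0.1], [0, 0, 0], 1.5], [[0, 0, 0.1], [0, 0, 0], 1.5], [[0, 0, 0.1], [0, 0, 0], 1.5], [[0, 0, 0.1], [0, 0, 0], 1.5], [[0, 0, 0.1], [0, 0, 0], 1.5], [[0, 0, 0], [0, 0, 0], 1.5], [[0, 0, 0], [0, 0, 0], 1.5]])

```text
clock: 9.95
position: [0.5658, 0.0813, 0.2471]
tool_rot: [-3.142, 0.0, -3.141]
force: [-0.4, -1.4, 3.2]
grip_width: 0.0226
finger_force: 79.0
```

```bash
cat > e.py <<'E'
from h import *
np.set_printoptions(precision=4,suppress=True)
s=bot.observe();print(s['clock'],s['position'],s['tool_rot'],s['force'],s['moment'])
E
python3 e.py
```

```text
9.95 [0.5658 0.0813 0.2471] [-3.1416  0.0002 -3.1414] [-0.3879 -1.3853  3.2224] [-0.2702  0.1054 -0.0239]
```

Request:
arm_command(deltas=[[[0, 0, 0.05], [0, 0, 0], 1.5], [[0, 0, 0.05], [0, 0, 0], 1.5], [[0, 0, 0.05], [0, 0, 0], 1.5], [[0, 0, 0.05], [0, 0, 0], 1.5], [[0, 0, 0], [0, 0, 0], 1.5], [[0, 0, 0], [0, 0, 0], 1.5]])

```text
clock: 10.55
position: [0.5658, 0.0813, 0.245]
tool_rot: [-3.142, 0.0, -3.141]
force: [-0.3, -0.6, 2.6]
grip_width: 0.0221
finger_force: 79.1
```

```bash
python3 e.py
```

```text
10.55 [0.5658 0.0813 0.245 ] [-3.1416  0.0001 -3.1414] [-0.271  -0.6384  2.5559] [-0.283   0.1897 -0.011 ]
```

Request:
arm_command(deltas=[[[0, 0, 0.03], [0, 0, 0], 1.5], [[0, 0, 0.03], [0, 0, 0], 1.5], [[0, 0, 0.04], [0, 0, 0], 1.5], [[0, 0, 0], [0, 0, 0], 1.5], [[0, 0, 0], [0, 0, 0], 1.5]])

```text
clock: 11.05
position: [0.5658, 0.0814, 0.244]
tool_rot: [-3.142, 0.0, -3.141]
force: [-0.1, -0.5, 3.9]
grip_width: 0.0223
finger_force: 79.1
```

```bash
python3 e.py
```

```text
11.05 [0.5658 0.0814 0.244 ] [-3.1416  0.0001 -3.1414] [-0.1467 -0.534   3.9423] [-0.3658  0.0956  0.0064]
```

```bash
cat > e.py <<'E'
from h import *
np.set_printoptions(precision=3,suppress=True)
a=[]
for i in range(6):
    s=bot.observe();a.append(np.r_[s['force'],s['moment']]);bot.grab_frame('wrist')
a=np.array(a);print(s['clock'],s['position'],s['tool_rot'],a.mean(0),a.std(0))
E
python3 e.py
```

```text
11.3 [0.566 0.081 0.244] [-3.142  0.    -3.141] [-0.29  -1.279  3.892 -0.379  0.085  0.004] [0.366 0.469 0.305 0.025 0.035 0.017]
```

Request:
arm_command(deltas=[[[0, 0, 0.03], [0, 0, 0], 1.5], [[0, 0, 0.03], [0, 0, 0], 1.5], [[0, 0, 0.04], [0, 0, 0], 1.5], [[0, 0, 0], [0, 0, 0], 1.5], [[0, 0, 0], [0, 0, 0], 1.5]])

```text
clock: 11.85
position: [0.5658, 0.0813, 0.243]
tool_rot: [-3.142, 0.0, -3.141]
force: [0.5, -1.2, 3.4]
grip_width: 0.0225
finger_force: 79.1
```

```bash
python3 e.py
```

```text
12.1 [0.566 0.081 0.243] [ 3.142  0.    -3.141] [-0.027 -1.753  4.158 -0.439  0.08   0.03 ] [0.396 0.513 0.473 0.011 0.019 0.015]
```

Request:
arm_command(deltas=[[[0, 0, 0.03], [0, 0, 0], 1.5], [[0, 0, 0.03], [0, 0, 0], 1.5], [[0, 0, 0.04], [0, 0, 0], 1.5], [[0, 0, 0], [0, 0, 0], 1.5], [[0, 0, 0], [0, 0, 0], 1.5]])

```text
clock: 12.65
position: [0.5658, 0.0814, 0.242]
tool_rot: [-3.142, 0.0, -3.141]
force: [-0.9, -0.9, 5.5]
grip_width: 0.0223
finger_force: 79.1
```

```bash
python3 e.py
```

```text
12.9 [0.566 0.081 0.242] [-3.142  0.    -3.141] [-0.62  -1.496  5.247 -0.469  0.043  0.017] [0.409 0.508 0.491 0.029 0.054 0.028]
```

Request:
arm_command(deltas=[[[0, 0, 0.03], [0, 0, 0], 1.5], [[0, 0, 0.03], [0, 0, 0], 1.5], [[0, 0, 0.04], [0, 0, 0], 1.5], [[0, 0, 0], [0, 0, 0], 1.5], [[0, 0, 0], [0, 0, 0], 1.5]])

```text
clock: 13.45
position: [0.5658, 0.0813, 0.2411]
tool_rot: [-3.142, 0.0, -3.141]
force: [0.4, -1.2, 5.7]
grip_width: 0.0225
finger_force: 79.1
```

```bash
python3 e.py
```

```text
13.7 [0.566 0.081 0.241] [ 3.142  0.    -3.141] [-0.255 -1.672  5.661 -0.47   0.13   0.002] [0.412 0.286 0.429 0.021 0.024 0.026]
```

Request:
arm_command(deltas=[[[0, 0, 0.03], [0, 0, 0], 1.5], [[0, 0, 0.03], [0, 0, 0], 1.5], [[0, 0, 0.04], [0, 0, 0], 1.5], [[0, 0, 0], [0, 0, 0], 1.5]])

```text
clock: 14.15
position: [0.5659, 0.0814, 0.2408]
tool_rot: [3.141, 0.001, -3.142]
force: [-3.6, -1.9, 19.9]
grip_width: 0.0223
finger_force: 81.4
```

```bash
python3 e.py
```

```text
14.4 [0.566 0.081 0.241] [ 3.141  0.001 -3.142] [-4.025 -1.542 20.078 -0.623  1.023 -0.014] [0.386 0.348 0.572 0.019 0.035 0.038]
```

Bottomed, with a contact force of about 22 N. Adding a little and holding.

Request:
arm_command(deltas=[[[0, 0, 0.02], [0, 0, 0], 1.5], [[0, 0, 0], [0, 0, 0], 1.5], [[0, 0, 0], [0, 0, 0], 1.5], [[0, 0, 0], [0, 0, 0], 1.5], [[0, 0, 0], [0, 0, 0], 1.5], [[0, 0, 0], [0, 0, 0], 1.5]])

```text
clock: 15.05
position: [0.5659, 0.0814, 0.2408]
tool_rot: [3.141, 0.001, -3.141]
force: [-4.9, -1.6, 24.1]
grip_width: 0.0222
finger_force: 81.5
```

```bash
python3 e.py; python3 - <<'E'
from h import *
w=bot.grab_frame('wrist');f=cv2.cvtColor(w['frame'],cv2.COLOR_RGB2BGR)
b=cv2.resize(f[155:245,190:323],None,fx=6,fy=6,interpolation=cv2.INTER_CUBIC);cv2.imwrite('pics/w9.png',b)
E
```

```text
15.3 [0.566 0.081 0.241] [ 3.141  0.001 -3.142] [-5.055 -1.757 23.385 -0.661  1.207  0.015] [0.339 0.385 0.421 0.029 0.023 0.025]
```

View pics/w9.png

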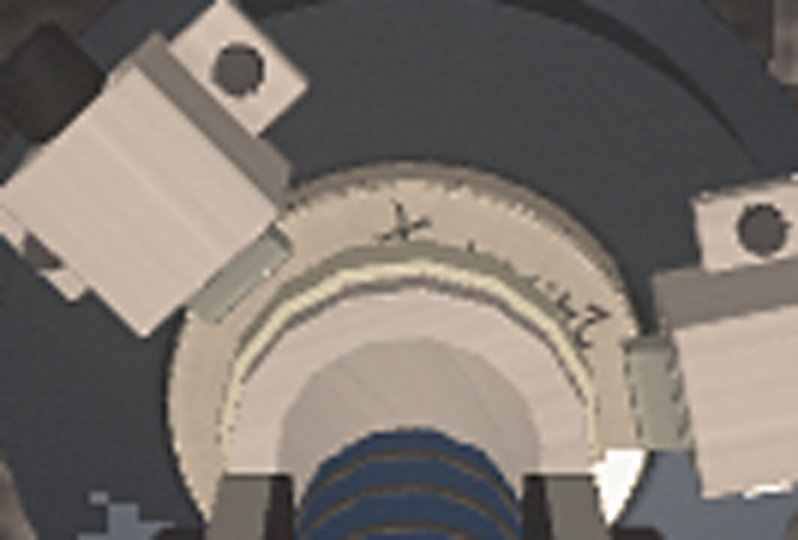

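The top-left nose (240,275) and the right nose (660,395) both lie over the rim. The third catch is hidden, so I'll lift and check it numerically from above.

Request:
arm_command(deltas=[[[0, 0, -0.3], [0, 0, 0], 1.5], [[0, 0, -0.7], [0, 0, 0], 1.5], [[0, 0, -2], [0, 0, 0], 1.5], [[0, 0, -3], [0, 0, 0], 1.5], [[-2, 0, -2], [0, 0, 0], 1.5], [[-3, 0, 0], [0, 0, 0], 1.5], [[-3, 0, 0], [0, 0, 0], 1.5], [[-1.5, 0, 0], [0, 0, 0], 1.5], [[0, 0, 0], [0, 0, 0], 1.5], [[0, 0, 0], [0, 0, 0], 1.5]])

```text
clock: 16.4
position: [0.6603, 0.0815, 0.3192]
tool_rot: [-3.142, -0.002, -3.141]
force: [0.1, 0.0, -2.4]
grip_width: 0.0225
finger_force: 78.8
```

```bash
python3 - <<'E'
from h import *
np.set_printoptions(precision=4,suppress=True)
s=bot.observe();w=bot.grab_frame('wrist');f=w['frame'];print(s['clock'],s['position'],s['force'])
cv2.imwrite('pics/w10.png',cv2.cvtColor(f,cv2.COLOR_RGB2BGR))
g=f.astype(int)
print([(np.round(m['at'],1),round(m['p'],2),onz(w,m['at'],.037,s)) for m in bot.mark_of('ring_top',w)[:3]])
# ring bore: fit ring by bright pixels outline
c0=proj(w,(.5675,.0815,.037),s);print('pred',c0)
c=np.array([.5675,.0815])
# map: polar unwrapped around nest at z=.037; print saturation/brightness at r 20..34mm every 10 deg
for a in range(0,360,10):
    row=[]
    for r in range(16,38,1):
        u=proj(w,(c[0]+r/1e3*np.cos(np.radians(a)),c[1]+r/1e3*np.sin(np.radians(a)),.037),s)
        v=g[int(round(u[1])),int(round(u[0]))] if 0<=u[1]<383.5 and 0<=u[0]<511.5 else [0]*3
        row.append('%3d/%2d'%(v[1],v[0]-v[2]))
    print(a,' '.join(row))
E
```

```text
16.4 [0.6603 0.0815 0.3192] [ 0.1121  0.0266 -2.4411]
[(array([259.8,  90.5]), 0.95, array([0.5701, 0.0827, 0.037 ]))]
pred [258.3941  87.2867]
0 218/36 216/36 216/37 214/38 211/37 213/38 212/37 206/37 206/39 207/38 209/39 214/39 238/32  72/10  76/ 5  87/ 1  96/ 0 112/15 169/27 150/22 101/ 9 103/ 9
10 219/35 216/36 218/36 214/37 215/37 213/39 215/36 208/38 209/38 213/39 213/38 212/38 221/38 154/35  86/ 3  95/ 4  98/ 2  97/ 2  96/ 4  97/ 2  95/ 2  94/ 2
20 216/35 213/37 215/35 212/39 212/38 210/38 213/37 211/37 209/39 212/36 213/36 220/36 231/37  98/14  83/ 5  95/ 2 100/ 2 100/ 2  98/ 2  98/ 3  97/ 2  97/ 3
30 215/35 216/35 217/35 214/37 209/38 213/36 213/36 212/37 212/37 212/37 211/37 215/38 220/38 105/13  82/ 3  96/ 2 103/ 1 100/ 2 102/ 2 101/ 2 101/ 1 100/ 2
40 218/33 217/35 215/36 214/35 212/36 213/36 214/36 209/39 213/37 213/36 213/37 215/38 209/42 110/15  92/ 2 107/ 3 106/ 3 105/ 2 105/ 3 104/ 2 103/ 2 102/ 2
50 218/35 218/33 217/35 213/36 209/37 214/37 212/34 212/34 209/38 211/37 214/38 217/36 173/35  90/ 2  96/ 2 104/ 1 111/ 2 109/ 2 108/ 2 108/ 1 108/ 1 106/ 2
60 219/34 219/3
[... 4020 characters left out ...]
16/40  86/16  76/ 2  76/ 2  95/ 4  93/ 2  92/ 2  93/ 0  91/ 2  90/ 0
320 218/35 216/35 215/38 216/36 215/37 214/37 211/39 210/40 204/42 205/40 204/41 203/41 215/40 179/15  62/ 4  85/ 3  96/ 3  93/ 2  92/ 4  91/ 2  91/ 1  92/ 2
330 219/35 217/36 215/38 214/38 210/38 212/38 211/39 211/38 206/39 204/40 206/38 197/41 174/26 179/27 175/27 146/19 124/16 123/22 228/26 220/25 218/26 217/26
340 215/37 211/38 211/38 214/38 210/39 208/40 206/39 206/39 200/40 207/40 136/24 199/29 189/29 175/27 173/28 167/26 171/28 210/31 220/25 219/27 217/28 217/27
350 216/37 213/38 212/37 210/39 209/39 207/40 206/39 202/39 200/42 205/41 206/41 149/23 192/29 177/28 174/25 167/25 177/26 215/31 220/26 217/26 218/26 218/26
```

All three noses reach in to about 26 mm, and the ring edge is uniform, so it lies level and centred. Carrying the pad back to its rest.

Request:
arm_command(deltas=[[[2, -1.8, 0], [0, 0, 0], 1.5], [[3.5, -3.2, 0], [0, 0, 0], 1.5], [[3.5, -3.2, 0], [0, 0, 0], 1.5], [[3.5, -3.2, 0], [0, 0, 0], 1.5], [[3, -2.5, 0], [0, 0, 0], 1.5], [[1, -0.9, 0], [0, 0, 0], 1.5], [[0, 0, 3], [0, 0, 0], 1.5], [[0, 0, 2], [0, 0, 0], 1.5], [[0, 0, 0], [0, 0, 0], 1.5], [[0, 0, 0], [0, 0, 0], 1.5]])

```text
clock: 17.5
position: [0.4959, -0.0664, 0.2703]
tool_rot: [3.142, -0.0, -3.141]
force: [-0.2, 0.1, -3.3]
grip_width: 0.0226
finger_force: 78.8
```

```bash
python3 - <<'E'
from h import *
np.set_printoptions(precision=4,suppress=True)
s=bot.observe();w=bot.grab_frame('wrist');print(s['clock'],s['position'],s['tool_rot'],s['force'])
print([(m['at'],round(m['p'],2),onz(w,m['at'],0,s)) for m in bot.mark_of('rest',w)[:2]])
P=s['position'];print([(m['at'],round(m['p'],2),onz(w,m['at'],P[2]-.208,s)) for m in bot.mark_of('press_pad',w)[:2]])
g=w['frame'].astype(int)
c=np.array([.496,-.0665])
for a in (90,120,150,180,210,240,270):
    print(a,[tuple(g[int(round(u[1])),int(round(u[0]))])[1:] for r in range(31,42) for u in [proj(w,(c[0]+r/1e3*np.cos(np.radians(a)),c[1]+r/1e3*np.sin(np.radians(a)),.008),s)]])
E
```

```text
17.5 [ 0.4959 -0.0664  0.2703] [ 3.1415 -0.0002 -3.141 ] [-0.2078  0.134  -3.3152]
[([259.8, 197.5], 0.68, array([ 0.5  , -0.065,  0.   ]))]
[([256.1, 223.7], 0.63, array([ 0.4975, -0.0681,  0.0623]))]
90 [(np.int64(163), np.int64(110)), (np.int64(151), np.int64(102)), (np.int64(219), np.int64(144)), (np.int64(251), np.int64(254)), (np.int64(248), np.int64(249)), (np.int64(249), np.int64(249)), (np.int64(255), np.int64(255)), (np.int64(172), np.int64(156)), (np.int64(131), np.int64(122)), (np.int64(117), np.int64(109)), (np.int64(110), np.int64(102))]
120 [(np.int64(177), np.int64(119)), (np.int64(156), np.int64(107)), (np.int64(202), np.int64(186)), (np.int64(210), np.int64(194)), (np.int64(214), np.int64(197)), (np.int64(109), np.int64(100)), (np.int64(73), np.int64(67)), (np.int64(77), np.int64(70)), (np.int64(76), np.int64(70)), (np.int64(74), np.int64(69)), (np.int64(73), np.int64(68))]
150 [(np.int64(128), np.int64(88)), (np.int64(183), np.int64(169)), (np.int64(209), np.int64(192)), (np.int64(220), np.int64(205)), (np.int64(220), np.int64(202)), (np.int64(121), np.int64(112)),
[... 836 characters left out ...]
(76))]
240 [(np.int64(146), np.int64(98)), (np.int64(150), np.int64(102)), (np.int64(144), np.int64(99)), (np.int64(192), np.int64(180)), (np.int64(209), np.int64(192)), (np.int64(214), np.int64(197)), (np.int64(125), np.int64(115)), (np.int64(64), np.int64(59)), (np.int64(72), np.int64(68)), (np.int64(72), np.int64(67)), (np.int64(75), np.int64(71))]
270 [(np.int64(134), np.int64(93)), (np.int64(130), np.int64(91)), (np.int64(121), np.int64(85)), (np.int64(121), np.int64(95)), (np.int64(200), np.int64(185)), (np.int64(207), np.int64(191)), (np.int64(205), np.int64(188)), (np.int64(165), np.int64(153)), (np.int64(65), np.int64(62)), (np.int64(68), np.int64(64)), (np.int64(74), np.int64(69))]
```

Request:
arm_command(deltas=[[[0, 0, 2], [0, 0, 0], 1.5], [[0, 0, 2], [0, 0, 0], 1.5], [[0, 0, 1], [0, 0, 0], 1.5], [[0, 0, 0.4], [0, 0, 0], 1.5], [[0, 0, 0.2], [0, 0, 0], 1.5], [[0, 0, 0.05], [0, 0, 0], 1.5], [[0, 0, 0], [0, 0, 0], 1.5], [[0, 0, 0], [0, 0, 0], 1.5]])

```text
clock: 18.45
position: [0.4959, -0.0667, 0.2138]
tool_rot: [-3.142, 0.001, -3.141]
force: [0.1, -0.5, -2.7]
grip_width: 0.0222
finger_force: 78.9
```

```bash
python3 e.py
```

```text
18.7 [ 0.496 -0.067  0.214] [-3.142  0.001 -3.142] [-0.067  0.502  1.078 -0.011  0.073 -0.016] [0.234 0.555 2.688 0.022 0.066 0.018]
```

Request:
arm_command(deltas=[[[0, 0, 0], [0, 0, 0], 2.6], [[0, 0, 0], [0, 0, 0], 3.5], [[0, 0, 0], [0, 0, 0], 5.5], [[0, 0, 0], [0, 0, 0], 8.5], [[0, 0, 0], [0, 0, 0], 8.5], [[0, 0, 0], [0, 0, 0], 8.5], [[0, 0, 0], [0, 0, 0], 8.5], [[0, 0, -1], [0, 0, 0], 8.5], [[0, 0, -3], [0, 0, 0], 8.5], [[0, 0, -4], [0, 0, 0], 8.5], [[0, 0, -4], [0, 0, 0], 8.5], [[0, 0, 0], [0, 0, 0], 8.5], [[0, 0, 0], [0, 0, 0], 8.5]])

```text
clock: 20.05
position: [0.4958, -0.0666, 0.3346]
tool_rot: [-3.142, 0.002, -3.141]
force: [0.0, 0.3, -0.7]
grip_width: 0.0853
finger_force: 0.0
```

```bash
python3 - <<'E'
from h import *
np.set_printoptions(precision=4,suppress=True)
s=bot.observe();w=bot.grab_frame('wrist');print(s['clock'],s['position'],s['force'],s['grip_width'],s['finger_force'])
for t,z in(('rest',0),('press_pad',.0056),('pad_grip',.0576),('ring_top',.037)):print(t,[(np.round(m['at'],1),round(m['p'],2),onz(w,m['at'],z,s)) for m in bot.mark_of(t,w)[:3]])
E
```

```text
20.05 [ 0.4958 -0.0666  0.3346] [ 0.0176  0.3482 -0.7215] 0.08529859818987134 0.0
rest []
press_pad [(array([256.7, 175. ]), 0.63, array([ 0.4948, -0.0684,  0.0056]))]
pad_grip [(array([258. , 192.7]), 0.76, array([ 0.4981, -0.067 ,  0.0576]))]
ring_top [(array([420.1, 118.4]), 0.85, array([0.431 , 0.0863, 0.037 ])), (array([394.8, 247.7]), 0.75, array([0.5698, 0.0849, 0.037 ])), (array([169. ,  88.7]), 0.59, array([ 0.4046, -0.1483,  0.037 ]))]
```

The pad is upright on the rest's centre and the gripper is clear. Handing in.

```bash
python3 -c "
from workcell import bot
print(bot.job_done())"
```

```text
the job is handed in; nothing more can be done
None
```

I pressed the ring to its stop with about 25 N, saw all three catches over its rim from above, stood the pad back on its cork rest, let go and handed the job in; it returned no verdict.

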